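Slide the saucer round the bottle and cup into its spring bracket

ROBOT

A 6-joint arm with a two-finger parallel gripper is mounted at the origin on the work surface. World frame = base frame: x ahead of the robot, y to its left, z up, the work surface at z = 0. Lengths are in mm, angles in degrees, forces in N, time in s.
With the tool pointing down it reaches from about 275 to 1000 mm from the base axis. Payload 8.4 kg.
Tool frame: the origin (TCP) lies at the very end of the fingers, on their centre line; the grasp point (between the pads) lies arm.pinch_z behind it (arm.pinch_z is the distance from the TCP to the grasp point, in mm); z points along the fingers, y is the line along which they close (so a half turn about z gives the same grasp; the last joint's range is limited). The gripper opens to 85 mm and grips with 20 to 120 N. Pads are 22 mm wide; open, the fingers measure 114 mm over their backs; the gripper's body (76 mm by 85 mm) begins 54 mm behind the grasp point. The pads swing forward as they close: fully open they stand 13 mm farther back than shut.
Start: joints at [72.628, 20.225, 93.587, -0, 66.188, -0.138], TCP at [185.176, 596.94, 231.281] pointing down, gripper open.
Joint ranges: [-150.9, 150.9], [-52.94, 120.26], [3.33, 152.33], [-74.26, 254.26], [0, 154.13], [-172.89, 172.89]. Speed limits (degrees/s): [127.2, 127.2, 159.86, 180, 180, 180].

INTERFACE

Orientations are given as a 3x3 rotation matrix whose columns are the frame's x, y, z axes.
In Python, from bench import arm gives the robot as it stands. The module is installed in compiled form; this text tells all that it offers.
- The arm moves only by the tool jog_arm, never from a script. Its arguments are lists of equal length, an entry for each row: "travel": the shift along the tool's x, y, z in m, a list of three; "yaw": the turn about the tool's z in rad. A call has 1 to 20 rows; each row is the pose to reach, as a shift and turn from the pose commanded when the call began, along the tool's axes at that moment; what a row does not reach only later rows make up. A row lasts 1/10 s, in which the tool goes at most 50 mm and 8.59 degrees, less where a joint would pass 70% of its speed; a pose out of reach is approached as far as the arm can. A call with a gripper value outside its range is refused whole. "claw" is the opening in per cent of the stroke, from 0 (shut) to 100 (fully open), set as the call begins (left out, the last holds). The fingers move at their own pace and stop on an object; "force" is the grip in N (left out, the last holds). Time passes only in rows, so rows that repeat a pose let the fingers close. It gives the time, the measured TCP pose, the force, the opening and the grip force at its end, in the units of the state.
- arm.get_obs(): the state, without advancing time (a new reading comes with each control period).
- arm.read_camera(name): name is "scene" or "side" or "wrist"; returns the picture (400x640x3 uint8, blue, green, red); there is no depth.
- arm.get_calibration(name): a dict with "fx", "fy", "cx", "cy" (pixels), "k1" (the pictures are not rectified: a ray, as slopes to the right and down, at radius r is drawn at 1 + k1 r^2 times it, then the intrinsics apply), "R" (3x3) and "t" (3): a world point X has camera coordinates R X + t. Camera axes: x right, y down, z forward; pixel columns grow to the right and rows downward; lengths in mm; the calibration is good to about 2 mm. A picture is of the moment at which its call begins: read the wrist's pose just before it. get_calibration takes no time and is no camera call; for the wrist camera it gives the pose at the moment of the call.
- arm.close_job(): hands the job in; it is judged then, once.
Trained networks look in the newest picture that a camera, given by its name, has taken for a name from the list of things; names that differ only in an ending like _2 or _b are one class to them, and where a whole thing is asked for, a point or a joint stands for the part that bears it (a point fixed in the world has none). Each returns a list of dicts, best first, with "p" (0 to 1); they miss things now and then, are a little off and sometimes report something else, mostly with a low value. They report only what shows in the picture. A call takes as long as a camera call. They do not tell look-alikes from the thing itself.
- arm.boxes_of(thing, camera): "at" ([column, row] as shares, 0 to 1, of the picture: columns of its width, rows of its height, amid what is visible of it).
- arm.spot_point(thing, camera): "at" ([column, row] as shares, 0 to 1, of the picture: columns of its width, rows of its height: a listed point, or the origin of a listed thing).
The state is a dict: "time_s": time; "joint_positions": joint angles; "qvel": joint speeds; "tau": joint torques, N m; "tool_pos": TCP position; "eef_rot": TCP orientation; "force": force on the tool from outside, world axes, zero at the start; "ft_torque": the same for the moment, N m; "opening": opening from 0.0 (shut) to 1.0 (fully open); "grip_force": force on a finger pad.
Only numpy, scipy, OpenCV 4.12 (cv2) and the standard library are available. Lean on these libraries where they do the work, as an engineer would, in place of code of your own. Each camera call takes 0.05 s, during which the arm holds its last target. There are 200 camera calls.

TASK

The washer's shaking walks the ceramic saucer along the glass, so park it in its steel spring bracket: slide the saucer on the glass, without lifting it, round the pump bottle and the measuring cup without the saucer or the robot touching either. Push it in between the bracket's spring cheeks until you feel the rubber stop, press it gently against the stop (about 8 newtons on the stop itself, on top of what the sliding takes, and never 14 or more) for about a second, then let go and leave it there, up against the stop. Leave the two spring clamps where they lie.

Things in the scene. Friction and masses are not known exactly. Their poses are not given: they have to be found in the camera images.
- saucer_center (a point): centre (11 mm above the glass) of the loose white ceramic saucer: a thick, barely dished round disc 116 mm in diameter, 22 mm high, 0.2 to 0.42 kg, too wide to grip across; its upright round rim runs from 8 to 22 mm above the glass, over a foot 72 mm in diameter; z up
- dock: steel parking bracket fixed to the glass at the left, its mouth towards the saucer. Origin, on the glass: where the saucer's centre stands, give or take 6 mm, when it is up against the stop; x axis points into the bracket (the way to push in), z up. Steel side rails 30 mm tall run from x = -18 to +88 mm, outer faces 168 mm apart
- dock_mouth (a point): middle of the bracket's mouth, on the glass, 57 mm before its origin. White cheeks (z 5 to 27 mm) on both sides flare from 140 mm apart here to 108 mm, 25 mm before the origin, then run straight to 25 mm past it. Each yields 11 mm on springs and squeezes the saucer by 3 to 4 N; sliding in takes a steady 3 to 10 N (friction varies) and the saucer stays where it is left
- dock_stop: holder of the stop at the inner end of the bracket (origin and axes as the bracket's). Its rubber-faced pad, 60 mm wide, z 4 to 30 mm, is set by a screw: its flat face stands anywhere from x = 52 to 64 mm in the bracket's frame, differently each time. This setting is not measured and must be felt. The pad does not give: pushing on raises the force by several N per mm
- pump_bottle: closed black plastic pump bottle, held fast to the glass; round, 66 mm in diameter, 152 mm tall, with a pump nozzle that reaches 36 mm from the middle along its -x axis at 147 mm height; origin at the centre of its underside
- cup: blue plastic measuring cup without handle, held fast to the glass; round, open at the top, 72 mm in diameter at the rim and narrower below, 85 mm tall; origin at the centre of its underside
- clamp1: loose steel spring clamp lying on its side, about 110 mm long, 55 mm wide, 20 mm tall; origin at its pivot, on the glass
- clamp2: a second, like loose steel spring clamp; origin at its pivot, on the glass
Mind the look-alikes: they are no part of the job. There is more than one size of the part that bears saucer_center; the job needs the larger.

How it is judged (in metres and radians):
On the way, in this order (a step that is already met when the one before it is completed fails the run):
1. the saucer has been brought round into the bracket's mouth, flat on the glass (x of saucer_center in the frame of dock above -0.06 m and y of saucer_center in the frame of dock between -0.02 and 0.02 m and height (world z) of saucer_center below 0.016 m), for 0.1 s.
2. the saucer is pressed against the rubber stop with 4 N or more, steadily for half a second (contact force between saucer and dock_stop above 4 N), for 0.5 s.
At the end, for the whole second after the job is handed in: After having been pressed against the stop, the saucer lies flat and still on the glass between the cheeks, within 6 mm of the bracket's middle line, and where the stop lets it go: its centre within about 9 mm of the bracket's origin along the bracket (x of saucer_center in the frame of dock between -0.0085 and 0.009 m and y of saucer_center in the frame of dock between -0.006 and 0.006 m and angle between saucer_center's own z axis and vertical below 0.05 rad and height (world z) of saucer_center below 0.014 m and linear speed of saucer below 0.01 m/s); the robot touches nothing.
It fails at once if the saucer touches the pump bottle or the measuring cup (contact force between saucer and pump_bottle above 0.3 N or contact force between saucer and cup above 0.3 N).
It fails at once if the robot touches the pump bottle or the measuring cup (contact force between any of the fingers, the arm and pump_bottle above 0.5 N or contact force between any of the fingers, the arm and cup above 0.5 N).
It fails at once if the saucer is pressed against the stop with more than 14 N (contact force between saucer and dock_stop above 14 N).
It fails at once if the saucer is lifted off the glass (more than 8 mm) or tipped (more than 0.2 rad) (height (world z) of saucer_center above 0.019 m or angle between saucer_center's own z axis and vertical above 0.2 rad).
It fails at once if a spring clamp is moved more than 15 mm (distance of any of clamp1, clamp2 from where it was at the start of the episode above 0.015 m).
It also fails if it takes over 72 s, if anything falls off the work surface, if the arm or the gripper's body presses on something with over 40 N, if the wrist force passes 120 N, or if a joint passes its speed limit or range.

## Working session

There is one attempt and no reset: what is moved stays moved. The work goes in short steps, Python scripts to look and compute and a tool call to move; the robot and the scene stay as the last step left them, time stands still between calls to the robot, and variables do not carry over. Pictures are saved under pics/ and viewed, at most 13 in all, crops included, and the job is handed in when it is done.

Besides the shell and the picture viewer there is one more tool, called after "Request:" as name(argument=value, ...) on one line, values as JSON. jog_arm: Moves the arm, as the interface text tells. Its arguments: {"type":"object","properties":{"travel":{"type":"array","items":{"type":"array","items":{"type":"number"}}},"yaw":{"type":"array","items":{"type":"number"}},"claw":{"type":"number"},"force":{"type":"number"}},"required":["travel","yaw"]}

```bash
mkdir -p pics; cat > h.py <<'E'
import numpy as np, cv2
from bench import arm
def ray(cam,at=None,px=None):
    c=arm.get_calibration(cam)
    u,v=(at[0]*640,at[1]*400) if px is None else px
    xd,yd=(u-c["cx"])/c["fx"],(v-c["cy"])/c["fy"]
    x,y=xd,yd
    for _ in range(20):
        s=1+c["k1"]*(x*x+y*y); x,y=xd/s,yd/s
    R=np.array(c["R"]);t=np.array(c["t"])
    return -R.T@t, R.T@np.array([x,y,1.])
def at_z(cam,z,at=None,px=None):
    o,d=ray(cam,at,px); return o+d*(z-o[2])/d[2]
def proj(cam,X):
    c=arm.get_calibration(cam); p=np.array(c["R"])@np.array(X,float)+np.array(c["t"])
    x,y=p[:2]/p[2]; s=1+c["k1"]*(x*x+y*y)
    return np.array([c["fx"]*x*s+c["cx"],c["fy"]*y*s+c["cy"]])
E
python3 - <<'E'
from h import *
o=arm.get_obs(); print(o["time_s"],o["tool_pos"],np.round(o["eef_rot"],3).tolist(),o["opening"],arm.pinch_z)
ims=[]
for cam in("scene","side"):
    im=arm.read_camera(cam); cv2.imwrite(f"pics/{cam}0.png",im)
    print(cam,np.round(ray(cam,px=(320,200))[0]))
    for t,z in(("saucer_center",11),("dock",0),("dock_mouth",0),("dock_stop",0),("pump_bottle",0),("cup",0),("clamp1",0),("clamp2",0)):
        for d in arm.spot_point(t,cam)[:3]:
            print(t,round(d["p"],2),np.round(np.array(d["at"])*[640,400]),np.round(at_z(cam,z,d["at"])))
E
```

```text
0.0 [185.04448342 596.46822127 230.52641246] [[-0.955, 0.296, -0.0], [0.296, 0.955, -0.001], [-0.0, -0.001, -1.0]] 0.9992734321613875 18.700000000000003
scene [1252.  543.  771.]
saucer_center 0.8 [303. 170.] [ 526. -325.   11.]
saucer_center 0.76 [265. 154.] [ 567. -498.   11.]
dock 0.88 [468. 271.] [497. 317.   0.]
dock_mouth 0.62 [450. 258.] [490. 258.   0.]
pump_bottle 0.74 [374. 285.] [720. 180.   0.]
pump_bottle 0.25 [273. 213.] [ 741. -219.    0.]
clamp1 0.91 [292. 246.] [787. -68.   0.]
clamp1 0.63 [273. 211.] [ 736. -226.    0.]
clamp1 0.55 [372. 283.] [718. 170.   0.]
clamp2 0.91 [292. 246.] [787. -68.   0.]
clamp2 0.63 [273. 211.] [ 736. -226.    0.]
clamp2 0.55 [372. 283.] [718. 170.   0.]
side [470. 639. 963.]
saucer_center 0.89 [366. 113.] [ 556. -485.   11.]
saucer_center 0.67 [370. 147.] [ 522. -332.   11.]
pump_bottle 0.95 [261. 289.] [710. 179.   0.]
cup 0.75 [366. 221.] [496. -68.   0.]
clamp1 0.82 [261. 202.] [784. -73.   0.]
clamp1 0.69 [296. 164.] [ 726. -231.    0.]
clamp2 0.82 [261. 202.] [784. -73.   0.]
clamp2 0.69 [296. 164.] [ 726. -231.    0.]
```

View pics/scene0.png

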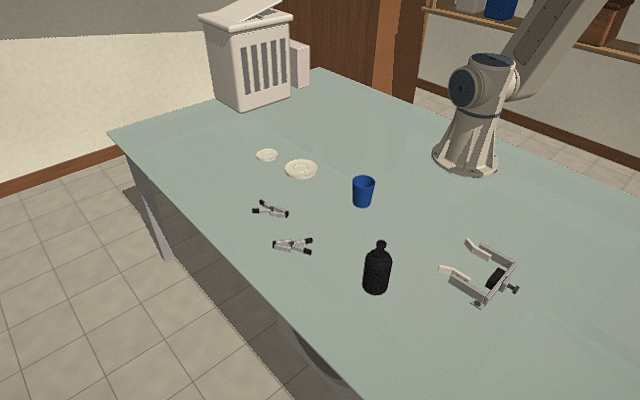

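View pics/side0.png

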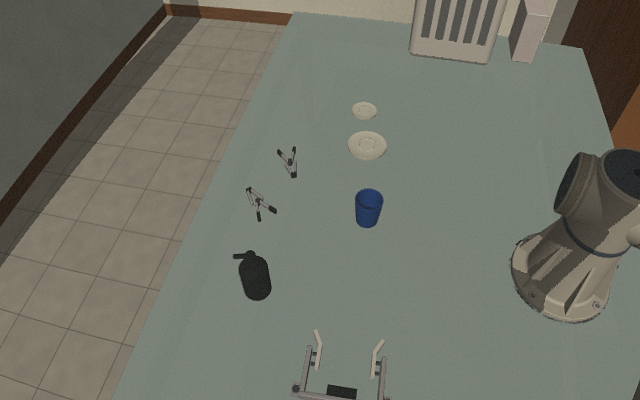

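The scene view shows two saucers, at (302,170) and (266,154); in the side view they are at (367,146) and (364,110). The one at (302,170) is clearly wider, so it fits the 116 mm description. The cup is at (363,191), the bottle at (376,270), the clamps at (292,245) and (270,210), and the dock at about (480,272). I'll confirm the saucer in a crop with size marks and check the wrist view.

```bash
python3 - <<'E'
from h import *
im=cv2.imread("pics/side0.png").copy()
for c in((524,-329),(560,-490)):
    pts=np.array([proj("side",(c[0]+58*np.cos(a),c[1]+58*np.sin(a),22)) for a in np.linspace(0,6.28,60)])
    for p in pts: cv2.circle(im,tuple(int(round(q)) for q in p),0,(0,0,255),-1)
a=cv2.resize(im[85:185,310:430],None,fx=5,fy=5,interpolation=cv2.INTER_CUBIC)
w=arm.read_camera("wrist"); cv2.imwrite("pics/crop1.png",a); cv2.imwrite("pics/w0.png",w)
o,d=ray("wrist",px=(320,200)); print(np.round(o),np.round(d,2),arm.get_obs()["tool_pos"])
for t in("dock","dock_mouth","dock_stop"):
    for d in arm.spot_point(t,"wrist")[:2]: print(t,d["p"],np.array(d["at"])*[640,400],at_z("wrist",0,d["at"]))
E
```

```text
[113. 619. 374.] [ 0.28 -0.09 -0.96] [185.19740804 596.92175688 231.27589874]
```

View pics/crop1.png

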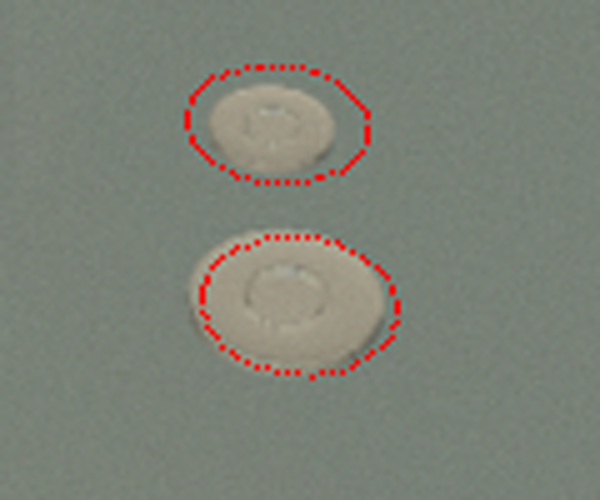

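View pics/w0.png

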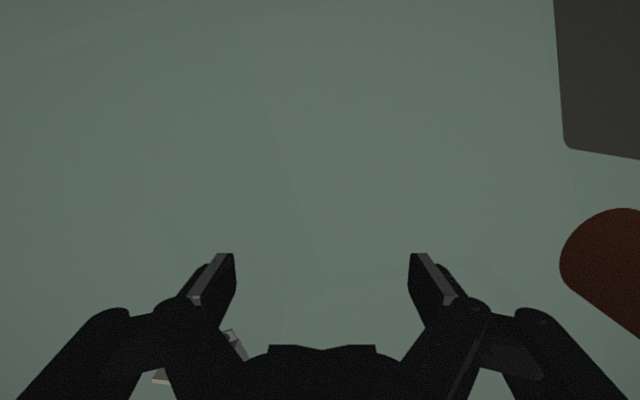

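The crop confirms it: the lower saucer (about crop (285,300)) fills the 116 mm outline and the upper one is much smaller. The wrist view shows only glass ahead, and the camera sits on the tool's +x side. I'll go over the dock for a close look.

Request:
jog_arm(travel=[[-0.394, -0.241, -0.03], [-0.394, -0.241, -0.03], [-0.394, -0.241, -0.03], [-0.394, -0.241, -0.03], [-0.394, -0.241, -0.03], [-0.394, -0.241, -0.03], [-0.394, -0.241, -0.03], [-0.394, -0.241, -0.03], [-0.394, -0.241, -0.03], [-0.394, -0.241, -0.03], [-0.394, -0.241, -0.03], [-0.394, -0.241, -0.03], [-0.394, -0.241, -0.03], [-0.394, -0.241, -0.03]], yaw=[1.358, 1.358, 1.358, 1.358, 1.358, 1.358, 1.358, 1.358, 1.358, 1.358, 1.358, 1.358, 1.358, 1.358])

```text
time_s: 2.5
tool_pos: [489.2, 251.2, 261.2]
eef_rot: [[0.085, 0.996, -0.0], [0.996, -0.085, 0.0], [0.0, -0.0, -1.0]]
force: [-0.1, 0.1, 0.6]
opening: 0.999
grip_force: 0.0
```

```bash
python3 - <<'E'
from h import *
o=arm.get_obs(); print(o["time_s"],o["tool_pos"],np.round(o["eef_rot"],3).tolist(),o["joint_positions"])
w=arm.read_camera("wrist"); cv2.imwrite("pics/w1.png",w)
for t in("dock","dock_mouth","dock_stop"):
    for d in arm.spot_point(t,"wrist")[:2]: print(t,d["p"],np.array(d["at"])*[640,400],at_z("wrist",0,d["at"]))
E
```

```text
2.5 [489.15860969 251.17170049 261.16913523] [[0.085, 0.996, -0.0], [0.996, -0.085, 0.0], [0.0, -0.0, -1.0]] [2.70148559e+01 1.19129342e+01 1.00955557e+02 1.44576312e-02
 6.71499204e+01 3.19095226e+01]
```

View pics/w1.png

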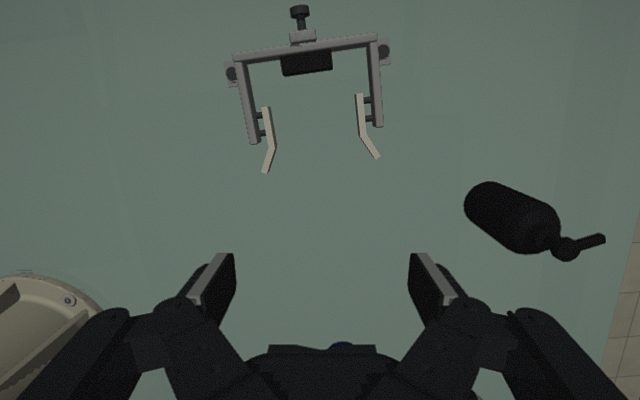

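The wrist view shows the dock whole: the rail near ends are at about (253,143) and (378,126), the cheek tips at (265,172) and (378,158), and the back bar from (234,57) to (378,38). I'll compute its pose from these.

```bash
python3 - <<'E'
from h import *
w=cv2.imread("pics/w1.png"); cv2.imwrite("pics/w1c.png",cv2.resize(w[0:185,215:405],None,fx=3.2,fy=3.2,interpolation=cv2.INTER_CUBIC))
P=lambda px,z:at_z("wrist",z,px=px)[:2]
A=dict(railL_near=P((248,142),30),railR_near=P((384,125),30),railL_far=P((233,55),30),railR_far=P((377,35),30),tipL=P((264,172),27),tipR=P((379,157),27))
for k,v in A.items(): print(k,np.round(v,1))
print(np.linalg.norm(A["railL_near"]-A["railR_near"]),np.linalg.norm(A["tipL"]-A["tipR"]),np.linalg.norm(A["railL_near"]-A["railL_far"]))
E
```

```text
railL_near [401.8 294.4]
railR_near [571.2 300.3]
railL_far [400.2 394. ]
railR_far [566.  400.2]
tipL [415.6 254.4]
tipR [564.4 260.9]
169.51659450579734 148.96736116683084 99.59455431603199
```

View pics/w1c.png

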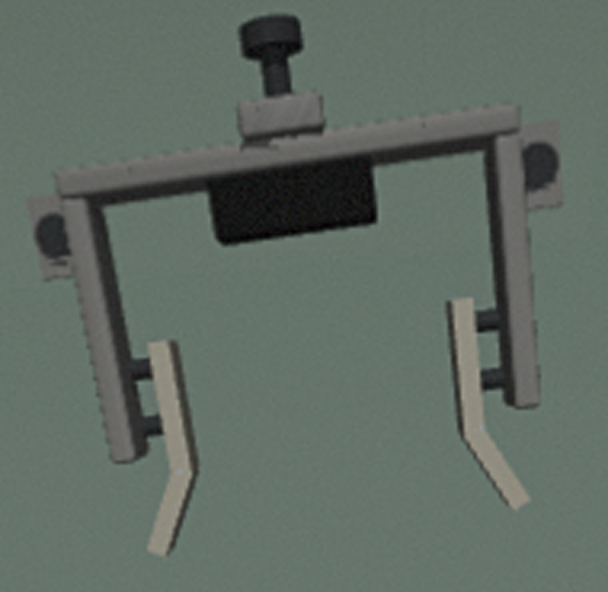

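```bash
python3 - <<'E'
from h import *
from scipy.optimize import least_squares
C=[((108,462),(-18,84,30)),((540,402),(-18,-84,30)),((168,553),(-57,70,27)),((512,508),(-57,-70,27)),((197,467),(-25,54,27)),((462,435),(-25,-54,27))]
px=np.array([(u/3.2+215-.35,v/3.2-.35) for (u,v),_ in C]); M=np.array([m for _,m in C],float)
T=lambda p,m: np.array([p[0]+np.cos(p[2])*m[0]-np.sin(p[2])*m[1],p[1]+np.sin(p[2])*m[0]+np.cos(p[2])*m[1],m[2]])
f=lambda p: np.concatenate([proj("wrist",T(p,m))-q for m,q in zip(M,px)])
r=least_squares(f,[490,317,1.6]); print(r.x,np.degrees(r.x[2])); print(np.round(r.fun.reshape(-1,2),1))
print(T(r.x,(-57,0,0)), T(r.x,(-120,0,0)))
o,d=ray("scene",px=(375,293));
E
```

```text
[486.31002749 313.55132913   1.61549772] 92.5612011984925
[[ 1.  -0. ]
 [ 0.5  0.6]
 [-0.5  0. ]
 [-0.  -0.1]
 [-1.8  0.5]
 [ 0.7 -0.9]]
[488.85715845 256.60826876   0.        ] [491.67240846 193.67120204   0.        ]
```

The fit is good to about 1 px: dock origin (486, 314), push-in heading 92.6°. Now I'll go above and behind the saucer, setting the claw to about 60 mm.

Request:
jog_arm(travel=[[-0.633, 0.172, 0.061], [-0.633, 0.172, 0.061], [-0.633, 0.172, 0.061], [-0.633, 0.172, 0.061], [-0.633, 0.172, 0.061], [-0.633, 0.172, 0.061], [-0.633, 0.172, 0.061], [-0.633, 0.172, 0.061], [-0.633, 0.172, 0.061], [-0.633, 0.172, 0.061], [-0.633, 0.172, 0.061], [-0.633, 0.172, 0.061], [-0.633, 0.172, 0.061], [-0.633, 0.172, 0.061], [-0.633, 0.172, 0.061], [-0.633, 0.172, 0.061], [-0.633, 0.172, 0.061]], yaw=[-0.958, -0.958, -0.958, -0.958, -0.958, -0.958, -0.958, -0.958, -0.958, -0.958, -0.958, -0.958, -0.958, -0.958, -0.958, -0.958, -0.958], claw=70)

```text
time_s: 4.4
tool_pos: [605.7, -394.4, 200.2]
eef_rot: [[-0.765, 0.644, -0.001], [0.644, 0.765, 0.001], [0.001, 0.0, -1.0]]
force: [-0.3, -0.1, 0.1]
opening: 0.7
grip_force: 0.0
```

```bash
python3 - <<'E'
from h import *
o=arm.get_obs(); print(o["time_s"],o["tool_pos"],o["opening"],o["force"],np.round(o["joint_positions"],1))
w=arm.read_camera("wrist"); cv2.imwrite("pics/w2.png",w)
m=cv2.inRange(cv2.cvtColor(w,cv2.COLOR_BGR2HSV),(5,0,125),(35,255,255))
n,l,s,c=cv2.connectedComponentsWithStats(m)
for i in range(1,n):
    if s[i,4]>800: print(s[i],np.round(c[i]),np.round(at_z("wrist",20,px=c[i])))
for d in arm.spot_point("saucer_center","wrist")[:3]: print(d["p"],np.array(d["at"])*[640,400],at_z("wrist",11,d["at"]))
print(at_z("scene",85,px=(364,180)),at_z("side",85,px=(369,195)))
for d in arm.boxes_of("cup","scene")[:2]+arm.boxes_of("cup","side")[:2]: print(d)
E
```

```text
4.4 [ 605.70458777 -394.4248585   200.15486016] 0.6997793068194672 [-0.27478136 -0.05088542  0.10493007] [-33.2  30.4  81.8   0.   67.8 -83.1]
[ 265   26  113  120 9022] [321.  85.] [ 530. -331.   20.]
[ 199  172   69   66 3280] [232. 205.] [ 563. -492.   20.]
0.8 [233.216 204.08 ] [ 563.69298762 -494.37626018   11.        ]
0.7 [325.312  89.92 ] [ 536.59854724 -330.17455901   11.        ]
[492.22843602 -74.53593762  85.        ] [497.50106663 -88.14924642  85.        ]
{'at': [0.5652, 0.4745], 'p': 0.7}
{'at': [0.5791, 0.5148], 'p': 0.92}
{'at': [0.575, 0.363], 'p': 0.17}
```

View pics/w2.png

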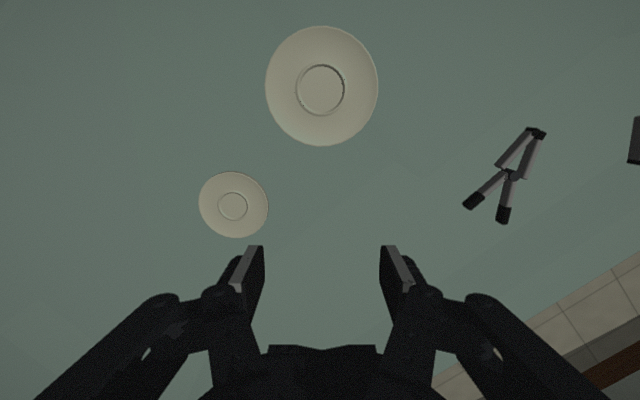

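Saucer centre is (530,-331), with the small one at (563,-492) clear of the fingers. I'll descend behind it and plan the path.

Request:
jog_arm(travel=[[0, 0, 0.045], [0, 0, 0.09], [0, 0, 0.13], [0, 0, 0.16], [0, 0, 0.18], [0, 0, 0.19], [0, 0, 0.196], [0, 0, 0.196]], yaw=[0, 0, 0, 0, 0, 0, 0, 0])

```text
time_s: 5.4
tool_pos: [606.0, -395.5, 4.5]
eef_rot: [[-0.765, 0.645, 0.0], [0.645, 0.765, -0.0], [-0.0, 0.0, -1.0]]
force: [-0.0, -0.3, 0.9]
opening: 0.701
grip_force: 0.0
```

```bash
cat > plan.py <<'E'
from h import *
from scipy.interpolate import CubicSpline
DK=np.array([486.3,313.6]); H=np.radians(92.6)
def bez(a,ta,b,tb,k):
    L=np.linalg.norm(np.subtract(b,a))*k; u=lambda t:np.array([np.cos(np.radians(t)),np.sin(np.radians(t))])
    P=[np.array(a,float),a+L*u(ta),b-L*u(tb),np.array(b,float)]; s=np.linspace(0,1,400)[:,None]
    return (1-s)**3*P[0]+3*(1-s)**2*s*P[1]+3*(1-s)*s*s*P[2]+s**3*P[3]
def resample(p,step):
    L=np.r_[0,np.cumsum(np.linalg.norm(np.diff(p,axis=0),axis=1))]; p=p[np.r_[True,np.diff(L)>1e-6]]; L=L[np.r_[True,np.diff(L)>1e-6]]
    sp=CubicSpline(L,p); n=int(np.ceil(L[-1]/step)); s=np.linspace(0,L[-1],n+1); d=sp(s,1)
    return sp(s),np.unwrap(np.arctan2(d[:,1],d[:,0]))
def calls(C,th,d,start_xy,start_h,n=20):
    """rows in tool axes for each call of n rows"""
    tcp=C-d*np.c_[np.cos(th),np.sin(th)]; p0,h0=np.array(start_xy),start_h
    for i in range(0,len(C),n):
        R=np.array([[np.cos(h0),np.sin(h0)],[np.sin(h0),-np.cos(h0)]])
        t=(tcp[i:i+n]-p0)@R/1000; y=-(th[i:i+n]-h0)
        print("travel",[[round(a,4),round(b,4),0] for a,b in t.tolist()]); print("yaw",np.round(y,3).tolist())
        p0,h0=tcp[min(i+n,len(C))-1],th[min(i+n,len(C))-1]
E
python3 - <<'E'
from plan import *
a=bez((530,-331),140,(372,-95),90,.4); b=bez((372,-95),90,DK-125*np.array([np.cos(H),np.sin(H)]),92.6,.42)
C,th=resample(np.vstack([a,b]),10)
tcp=C-60*np.c_[np.cos(th),np.sin(th)]
for n,o in(("cup",(495,-75)),("bottle",(712,180))):
    print(n,np.linalg.norm(C-o,axis=1).min(),np.linalg.norm(tcp-o,axis=1).min())
print(len(C),np.degrees(th).round()[::6],np.linalg.norm(tcp,axis=1).min(),np.abs(np.diff(np.degrees(th))).max())
o=arm.get_obs();print(o["tool_pos"],o["force"],o["time_s"])
E
```

```text
cup 119.50268256940859 123.42385712360422
bottle 219.8373110825466 223.2602026911592
63 [140. 140. 135. 123. 105.  90.  70.  55.  52.  65.  86.] 370.2895852677085 3.6166816005950295
[ 606.03952923 -395.45834664    4.50637571] [-0.04503537 -0.26005313  0.91864454] 5.4
```

Request:
jog_arm(travel=[[0.005, 0, 0], [0.013, 0, 0], [0.021, 0, 0], [0.029, 0, 0], [0.036, 0, 0], [0.042, 0, 0], [0.047, 0, 0], [0.052, 0, 0], [0.056, 0, 0], [0.06, 0, 0], [0.06, 0, 0]], yaw=[0, 0, 0, 0, 0, 0, 0, 0, 0, 0, 0])

```text
time_s: 6.5
tool_pos: [559.6, -356.7, 4.4]
eef_rot: [[-0.764, 0.645, -0.0], [0.645, 0.764, 0.0], [0.0, -0.0, -1.0]]
force: [-0.1, -0.8, 0.6]
opening: 0.698
grip_force: 0.5
```

```bash
cat > see.py <<'E'
from plan import *
def see(save=None):
    o=arm.get_obs(); w=arm.read_camera("wrist")
    if save: cv2.imwrite(save,w)
    m=cv2.inRange(cv2.cvtColor(w,cv2.COLOR_BGR2HSV),(5,0,125),(35,255,255))
    n,l,s,c=cv2.connectedComponentsWithStats(m); i=1+np.argmax(s[1:,4])
    k,_=cv2.findContours((l==i).astype(np.uint8),cv2.RETR_EXTERNAL,cv2.CHAIN_APPROX_NONE)
    hull=cv2.convexHull(max(k,key=len))[:,0]
    P=np.array([at_z("wrist",20,px=q)[:2] for q in hull if 2<q[0]<637 and 2<q[1]<397])
    A=np.c_[2*P,np.ones(len(P))]; x=np.linalg.lstsq(A,(P**2).sum(1),rcond=None)[0]
    r=np.sqrt(x[2]+x[0]**2+x[1]**2); R=np.array(o["eef_rot"])
    t=R[:2,:2].T@(x[:2]-np.array(o["tool_pos"])[:2])
    u=np.array([np.cos(H),np.sin(H)]); e=x[:2]-DK
    print("t",o["time_s"],"tcp",np.round(o["tool_pos"],1),"head",np.degrees(np.arctan2(R[1,0],R[0,0])).round(2),"F",np.round(o["force"],1),"saucer",x[:2].round(1),"r",r.round(1),"n",len(P),"in tool",t.round(1),"in dock",[(e@u).round(1),(-u[1]*e[0]+u[0]*e[1]).round(1)])
    return x[:2],o
E
python3 -c "
from see import *
see('pics/w3.png')"
```

```text
t 6.5 tcp [ 559.6 -356.7    4.4] head 139.85 F [-0.1 -0.8  0.6] saucer [ 514.7 -330.1] r 49.2 n 42 in tool [51.4 -8.7] in dock [np.float64(-644.4), np.float64(0.8)]
```

View pics/w3.png

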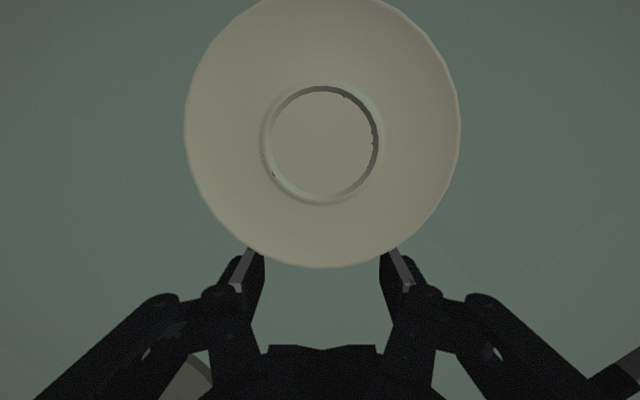

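The saucer sits squarely between both fingertips, centred at about (322,132) px. I'll fix the mask for the shade and make the path rows.

```bash
sed -i 's/(5,0,125),(35,255,255)/(8,0,85),(48,255,255)/' see.py; python3 - <<'E'
from see import *
print(at_z("wrist",20,px=(322,132)))
x,o=see()
w=cv2.cvtColor(cv2.imread("pics/w3.png"),cv2.COLOR_BGR2HSV); print(w[132,220],w[30,100],w[50,320])
R=np.array(o["eef_rot"]); h0=np.arctan2(R[1,0],R[0,0]); tcp0=np.array(o["tool_pos"])[:2]
d=60; S=tcp0+d*np.array([np.cos(h0),np.sin(h0)])
a=bez(S,np.degrees(h0),(372,-95),90,.4); b=bez((372,-95),90,DK-125*np.array([np.cos(H),np.sin(H)]),92.6,.42)
C,th=resample(np.vstack([a,b]),9)
tcp=C-d*np.c_[np.cos(th),np.sin(th)]
print(len(C),np.linalg.norm(C-(495,-75),axis=1).min(),np.linalg.norm(tcp-(495,-75),axis=1).min())
np.savez("path.npz",C=C,th=th)
calls(C[1:21],th[1:21],d,tcp0,h0)
E
```

```text
[ 509.39406674 -313.79282827   20.        ]
t 6.55 tcp [ 559.6 -356.7    4.3] head 139.85 F [ 1.3 -0.9  1.2] saucer [ 513.8 -317.7] r 58.6 n 59 in tool [60.2  0.3] in dock [np.float64(-631.9), np.float64(1.2)]
[ 32  28 127] [69 33 99] [ 34  33 123]
67 119.48848365902847 123.42989243684183
travel [[0.009, 0.0, 0], [0.0179, -0.0, 0], [0.0269, -0.0002, 0], [0.0358, -0.0004, 0], [0.0448, -0.0006, 0], [0.0537, -0.001, 0], [0.0627, -0.0013, 0], [0.0717, -0.0017, 0], [0.0807, -0.0021, 0], [0.0897, -0.0026, 0], [0.0987, -0.003, 0], [0.1078, -0.0034, 0], [0.1168, -0.0038, 0], [0.126, -0.0041, 0], [0.1351, -0.0043, 0], [0.1443, -0.0045, 0], [0.1536, -0.0044, 0], [0.1629, -0.0041, 0], [0.1722, -0.0036, 0], [0.1815, -0.0027, 0]]
yaw [-0.0, 0.001, 0.003, 0.007, 0.013, 0.021, 0.031, 0.043, 0.058, 0.075, 0.095, 0.117, 0.143, 0.172, 0.205, 0.24, 0.279, 0.32, 0.364, 0.409]
```

Measured radius is 58.6 mm, and the saucer sits 60 mm ahead with 0.3 mm lateral offset, as expected. Pushing along the curve.

Request:
jog_arm(travel=[[0.009, 0, 0], [0.018, 0, 0], [0.027, 0, 0], [0.036, 0, 0], [0.045, -0.001, 0], [0.054, -0.001, 0], [0.063, -0.001, 0], [0.072, -0.002, 0], [0.081, -0.002, 0], [0.09, -0.003, 0], [0.099, -0.003, 0], [0.108, -0.003, 0], [0.117, -0.004, 0], [0.126, -0.004, 0], [0.135, -0.004, 0], [0.144, -0.004, 0], [0.154, -0.004, 0], [0.163, -0.004, 0], [0.172, -0.004, 0], [0.1815, -0.003, 0]], yaw=[0, 0, 0.003, 0.007, 0.013, 0.021, 0.031, 0.043, 0.058, 0.075, 0.095, 0.117, 0.143, 0.172, 0.205, 0.24, 0.279, 0.32, 0.364, 0.409])

```text
time_s: 8.6
tool_pos: [418.5, -241.8, 4.3]
eef_rot: [[-0.442, 0.897, -0.0], [0.897, 0.442, 0.0], [0.0, -0.0, -1.0]]
force: [0.5, -0.8, -0.4]
opening: 0.698
grip_force: 0.8
```

```bash
python3 - <<'E'
from see import *
x,o=see(); R=np.array(o["eef_rot"]); h0=np.arctan2(R[1,0],R[0,0]); tcp0=np.array(o["tool_pos"])[:2]
q=np.load("path.npz"); C,th=q["C"],q["th"]
print(C[20],np.degrees(th[20]))
# start from the commanded pose
calls(C[21:],th[21:],60,C[20]-60*np.array([np.cos(th[20]),np.sin(th[20])]),th[20])
for d in arm.spot_point("cup","wrist")[:2]: print(d["p"],np.array(d["at"])*[640,400],at_z("wrist",0,d["at"]))
E
```

```text
t 8.6 tcp [ 418.5 -241.8    4.3] head 116.24 F [ 0.5 -0.8 -0.4] saucer [ 390.6 -186.3] r 58.6 n 60 in tool [62.1 -0.5] in dock [np.float64(-495.1), np.float64(118.3)]
[ 392.42260328 -188.0157155 ] 116.38667759228701
travel [[0.009, -0.0026, 0], [0.0182, -0.0048, 0], [0.0274, -0.0066, 0], [0.0367, -0.0079, 0], [0.046, -0.0087, 0], [0.0554, -0.009, 0], [0.0647, -0.0088, 0], [0.0739, -0.0081, 0], [0.0831, -0.0068, 0], [0.0921, -0.0051, 0], [0.1011, -0.0032, 0], [0.1103, -0.0014, 0], [0.1196, 0.0007, 0], [0.1287, 0.0031, 0], [0.1378, 0.006, 0], [0.1467, 0.0093, 0], [0.1555, 0.013, 0], [0.1639, 0.0173, 0], [0.1721, 0.0221, 0], [0.1798, 0.0275, 0]]
yaw [0.047, 0.095, 0.142, 0.19, 0.236, 0.28, 0.322, 0.363, 0.401, 0.436, 0.473, 0.52, 0.569, 0.621, 0.675, 0.729, 0.783, 0.836, 0.887, 0.934]
travel [[0.009, -0.0024, 0], [0.0181, -0.0042, 0], [0.0272, -0.0053, 0], [0.0363, -0.0058, 0], [0.0454, -0.0058, 0], [0.0544, -0.0052, 0], [0.0633, -0.0041, 0], [0.0721, -0.0026, 0], [0.0809, -0.0007, 0], [0.0896, 0.0015, 0], [0.0982, 0.0039, 0], [0.1068, 0.0066, 0], [0.1155, 0.0094, 0], [0.1242, 0.0124, 0], [0.1329, 0.0153, 0], [0.1418, 0.0183, 0], [0.1508, 0.0211, 0], [0.1599, 0.0237, 0], [0.1692, 0.0259, 0], [0.1786, 0.0278, 0]]
yaw [0.044, 0.083, 0.116, 0.145, 0.167, 0.184, 0.194, 0.198, 0.197, 0.189, 0.175, 0.154, 0.128, 0.095, 0.057, 0.013, -0.035, -0.088, -0.143, -0.2]
travel [[0.009, 0.0032, 0], [0.0183, 0.0058, 0], [0.0276, 0.0078, 0], [0.037, 0.0092, 0], [0.0464, 0.0099, 0], [0.0558, 0.01, 0]]
yaw [-0.057, -0.114, -0.169, -0.222, -0.272, -0.319]
```

Request:
jog_arm(travel=[[0.009, -0.0026, 0], [0.018, -0.005, 0], [0.027, -0.0065, 0], [0.0365, -0.008, 0], [0.046, -0.0085, 0], [0.055, -0.009, 0], [0.065, -0.009, 0], [0.074, -0.008, 0], [0.083, -0.007, 0], [0.092, -0.005, 0], [0.101, -0.003, 0], [0.11, -0.0015, 0], [0.1195, 0.0005, 0], [0.1285, 0.003, 0], [0.138, 0.006, 0], [0.1465, 0.0095, 0], [0.1555, 0.013, 0], [0.164, 0.017, 0], [0.172, 0.022, 0], [0.18, 0.0275, 0]], yaw=[0.047, 0.095, 0.142, 0.19, 0.236, 0.28, 0.322, 0.363, 0.401, 0.436, 0.473, 0.52, 0.569, 0.621, 0.675, 0.729, 0.783, 0.836, 0.887, 0.934])

```text
time_s: 10.7
tool_pos: [363.5, -68.5, 4.3]
eef_rot: [[0.457, 0.89, -0.001], [0.89, -0.457, 0.0], [-0.0, -0.001, -1.0]]
force: [-0.8, -2.8, 1.9]
opening: 0.7
grip_force: 1.2
```

```bash
python3 - <<'E'
from see import *
x,o=see(); q=np.load("path.npz"); print(q["C"][40],np.degrees(q["th"][40]))
E
```

```text
t 10.7 tcp [363.5 -68.5   4.3] head 62.83 F [-0.8 -2.8  1.9] saucer [391.4 -14.2] r 58.7 n 58 in tool [61.1  0.1] in dock [np.float64(-323.1), np.float64(109.6)]
[391.15438019 -15.06742553] 62.848351691506444
```

On track; next stretch as planned.

Request:
jog_arm(travel=[[0.009, -0.0025, 0], [0.018, -0.004, 0], [0.027, -0.0055, 0], [0.0365, -0.006, 0], [0.0455, -0.006, 0], [0.0545, -0.005, 0], [0.0635, -0.004, 0], [0.072, -0.0025, 0], [0.081, -0.0005, 0], [0.0895, 0.0015, 0], [0.098, 0.004, 0], [0.107, 0.0065, 0], [0.1155, 0.0095, 0], [0.124, 0.0125, 0], [0.133, 0.0155, 0], [0.142, 0.0185, 0], [0.151, 0.021, 0], [0.16, 0.0235, 0], [0.169, 0.026, 0], [0.1785, 0.028, 0]], yaw=[0.044, 0.083, 0.116, 0.145, 0.167, 0.184, 0.194, 0.198, 0.197, 0.189, 0.175, 0.154, 0.128, 0.095, 0.057, 0.013, -0.035, -0.088, -0.143, -0.2])

```text
time_s: 12.75
tool_pos: [470.8, 78.0, 4.3]
eef_rot: [[0.266, 0.964, 0.0], [0.964, -0.266, -0.0], [0.0, 0.0, -1.0]]
force: [-0.6, -1.8, -0.0]
opening: 0.701
grip_force: 0.8
```

Request:
jog_arm(travel=[[0.009, 0.003, 0], [0.018, 0.006, 0], [0.0275, 0.008, 0], [0.037, 0.009, 0], [0.0465, 0.01, 0], [0.056, 0.01, 0], [0.056, 0.01, 0]], yaw=[-0.057, -0.114, -0.169, -0.222, -0.272, -0.319, -0.319])

```text
time_s: 13.45
tool_pos: [495.9, 129.9, 4.4]
eef_rot: [[-0.049, 0.999, 0.001], [0.999, 0.049, 0.001], [0.001, 0.002, -1.0]]
force: [-0.7, 0.1, 0.2]
opening: 0.7
grip_force: 0.0
```

```bash
python3 -c "
from see import *
see('pics/w4.png')"
```

```text
t 13.45 tcp [495.9 129.9   4.4] head 92.8 F [-0.7  0.1  0.2] saucer [492.4 190.7] r 58.6 n 56 in tool [60.9 -0.6] in dock [np.float64(-123.1), np.float64(-0.5)]
```

View pics/w4.png

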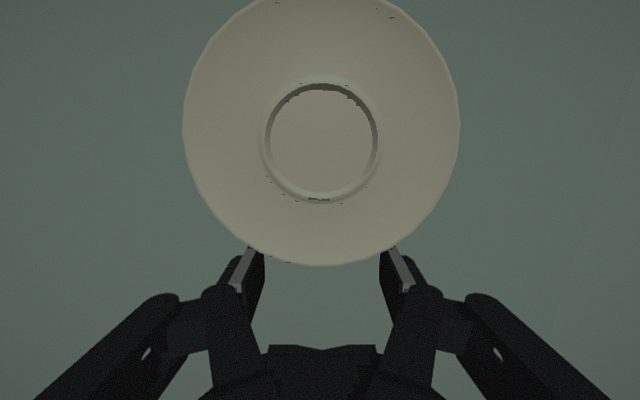

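The saucer is centred at the two fingers, 123 mm before the dock origin with -0.5 mm lateral offset. Straight in, to about 30 mm before the origin first.

Request:
jog_arm(travel=[[0.006, 0, 0], [0.013, 0, 0], [0.02, 0, 0], [0.027, 0, 0], [0.034, 0, 0], [0.041, 0, 0], [0.048, 0, 0], [0.054, 0, 0], [0.06, 0, 0], [0.065, 0, 0], [0.069, 0, 0], [0.072, 0, 0], [0.075, 0, 0], [0.078, 0, 0], [0.081, 0, 0], [0.084, 0, 0], [0.087, 0, 0], [0.09, 0, 0], [0.093, 0, 0]], yaw=[0, 0, 0, 0, 0, 0, 0, 0, 0, 0, 0, 0, 0, 0, 0, 0, 0, 0, 0])

```text
time_s: 15.4
tool_pos: [489.9, 220.5, 4.1]
eef_rot: [[-0.046, 0.999, -0.001], [0.999, 0.046, -0.002], [-0.002, -0.001, -1.0]]
force: [0.2, -8.3, 2.0]
opening: 0.703
grip_force: 3.9
```

```bash
python3 -c "
from see import *
see('pics/w5.png')"
```

```text
t 15.4 tcp [489.9 220.5   4.1] head 92.65 F [ 0.2 -8.3  2. ] saucer [472.5 285. ] r 69.8 n 36 in tool [ 65.2 -14.5] in dock [np.float64(-28.0), np.float64(15.1)]
```

View pics/w5.png

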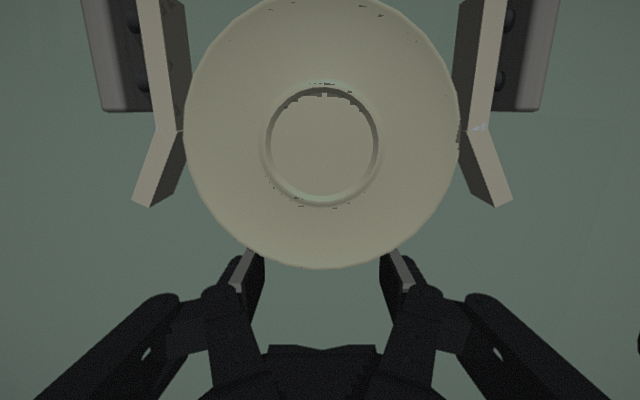

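The saucer is in the mouth and well centred: rails at columns 83 and 560, saucer middle at 322. Force is about 8 N, at the entry flare. On to a few mm before the earliest stop setting, slowly, to read the sliding force.

Request:
jog_arm(travel=[[0.002, 0, 0], [0.004, 0, 0], [0.006, 0, 0], [0.008, 0, 0], [0.01, 0, 0], [0.012, 0, 0], [0.0135, 0, 0], [0.015, 0, 0]], yaw=[0, 0, 0, 0, 0, 0, 0, 0])

```text
time_s: 16.25
tool_pos: [489.3, 235.6, 4.2]
eef_rot: [[-0.046, 0.999, -0.001], [0.999, 0.046, -0.001], [-0.001, -0.001, -1.0]]
force: [0.4, -6.6, 2.2]
opening: 0.704
grip_force: 3.4
```

Request:
jog_arm(travel=[[0.0007, 0, 0], [0.0014, 0, 0], [0.002, 0, 0]], yaw=[0, 0, 0])

```text
time_s: 16.55
tool_pos: [489.2, 237.6, 4.1]
eef_rot: [[-0.046, 0.999, -0.001], [0.999, 0.046, -0.001], [-0.001, -0.001, -1.0]]
force: [0.7, -6.9, 2.1]
opening: 0.697
grip_force: 3.5
```

Request:
jog_arm(travel=[[0.0007, 0, 0], [0.0014, 0, 0], [0.002, 0, 0]], yaw=[0, 0, 0])

```text
time_s: 16.85
tool_pos: [489.1, 239.6, 4.2]
eef_rot: [[-0.046, 0.999, -0.001], [0.999, 0.046, -0.001], [-0.001, -0.001, -1.0]]
force: [1.3, -6.6, 2.2]
opening: 0.698
grip_force: 3.5
```

Steady sliding force is about 6.7 N. Now creeping on to feel the stop.

Request:
jog_arm(travel=[[0.0005, 0, 0], [0.001, 0, 0], [0.0015, 0, 0], [0.002, 0, 0]], yaw=[0, 0, 0, 0])

```text
time_s: 17.25
tool_pos: [489.0, 241.6, 4.1]
eef_rot: [[-0.046, 0.999, -0.001], [0.999, 0.046, -0.001], [-0.001, -0.001, -1.0]]
force: [0.4, -6.5, 2.5]
opening: 0.701
grip_force: 3.5
```

Request:
jog_arm(travel=[[0.0005, 0, 0], [0.001, 0, 0], [0.0015, 0, 0]], yaw=[0, 0, 0])

```text
time_s: 17.55
tool_pos: [488.9, 243.0, 4.1]
eef_rot: [[-0.046, 0.999, -0.001], [0.999, 0.046, -0.001], [-0.001, -0.001, -1.0]]
force: [0.0, -7.1, 1.8]
opening: 0.701
grip_force: 3.5
```

Request:
jog_arm(travel=[[0.0005, 0, 0], [0.001, 0, 0]], yaw=[0, 0])

```text
time_s: 17.75
tool_pos: [488.9, 244.0, 4.2]
eef_rot: [[-0.046, 0.999, -0.001], [0.999, 0.046, -0.001], [-0.001, -0.001, -1.0]]
force: [0.2, -6.6, 0.7]
opening: 0.698
grip_force: 3.5
```

Request:
jog_arm(travel=[[0.0005, 0, 0], [0.001, 0, 0]], yaw=[0, 0])

```text
time_s: 17.95
tool_pos: [488.8, 245.0, 4.2]
eef_rot: [[-0.046, 0.999, -0.001], [0.999, 0.046, -0.001], [-0.001, -0.001, -1.0]]
force: [-0.0, -7.0, 2.2]
opening: 0.705
grip_force: 3.5
```

Request:
jog_arm(travel=[[0.0005, 0, 0], [0.001, 0, 0]], yaw=[0, 0])

```text
time_s: 18.15
tool_pos: [488.8, 246.0, 4.2]
eef_rot: [[-0.046, 0.999, -0.001], [0.999, 0.046, -0.001], [-0.001, -0.001, -1.0]]
force: [-0.8, -6.2, 2.5]
opening: 0.7
grip_force: 3.5
```

Request:
jog_arm(travel=[[0.0005, 0, 0], [0.001, 0, 0]], yaw=[0, 0])

```text
time_s: 18.35
tool_pos: [488.8, 247.0, 4.1]
eef_rot: [[-0.046, 0.999, -0.001], [0.999, 0.046, -0.001], [-0.001, -0.001, -1.0]]
force: [0.1, -7.7, 2.3]
opening: 0.703
grip_force: 3.5
```

Request:
jog_arm(travel=[[0.0005, 0, 0], [0.001, 0, 0]], yaw=[0, 0])

```text
time_s: 18.55
tool_pos: [488.7, 248.0, 4.1]
eef_rot: [[-0.046, 0.999, -0.001], [0.999, 0.046, -0.001], [-0.001, -0.001, -1.0]]
force: [-0.2, -6.6, 2.0]
opening: 0.701
grip_force: 3.5
```

Request:
jog_arm(travel=[[0.0005, 0, 0], [0.001, 0, 0]], yaw=[0, 0])

```text
time_s: 18.75
tool_pos: [488.6, 249.0, 4.1]
eef_rot: [[-0.046, 0.999, -0.001], [0.999, 0.046, -0.001], [-0.001, -0.001, -1.0]]
force: [-0.0, -7.5, 2.4]
opening: 0.708
grip_force: 3.5
```

Request:
jog_arm(travel=[[0.0005, 0, 0], [0.001, 0, 0]], yaw=[0, 0])

```text
time_s: 18.95
tool_pos: [488.6, 250.0, 4.1]
eef_rot: [[-0.046, 0.999, -0.001], [0.999, 0.046, -0.001], [-0.001, -0.001, -1.0]]
force: [0.3, -6.4, 1.5]
opening: 0.701
grip_force: 3.5
```

Request:
jog_arm(travel=[[0.0005, 0, 0], [0.001, 0, 0]], yaw=[0, 0])

```text
time_s: 19.15
tool_pos: [488.6, 251.0, 4.2]
eef_rot: [[-0.046, 0.999, -0.001], [0.999, 0.046, -0.001], [-0.001, -0.001, -1.0]]
force: [-0.6, -7.1, 2.1]
opening: 0.699
grip_force: 3.5
```

Request:
jog_arm(travel=[[0.0005, 0, 0], [0.001, 0, 0]], yaw=[0, 0])

```text
time_s: 19.35
tool_pos: [488.5, 252.0, 4.2]
eef_rot: [[-0.046, 0.999, -0.001], [0.999, 0.046, -0.001], [-0.001, -0.001, -1.0]]
force: [-0.4, -6.6, 2.7]
opening: 0.701
grip_force: 3.5
```

Request:
jog_arm(travel=[[0.0005, 0, 0], [0.001, 0, 0]], yaw=[0, 0])

```text
time_s: 19.55
tool_pos: [488.4, 252.6, 4.1]
eef_rot: [[-0.046, 0.999, -0.001], [0.999, 0.046, -0.002], [-0.002, -0.002, -1.0]]
force: [0.5, -11.0, 4.9]
opening: 0.694
grip_force: 5.6
```

Request:
jog_arm(travel=[[0.0005, 0, 0], [0.001, 0, 0]], yaw=[0, 0])

```text
time_s: 19.75
tool_pos: [488.3, 252.8, 4.1]
eef_rot: [[-0.047, 0.999, -0.002], [0.999, 0.047, -0.003], [-0.003, -0.002, -1.0]]
force: [2.1, -17.4, 4.5]
opening: 0.701
grip_force: 7.8
```

The stop is felt: the force went from 6.7 to 17 N, so about 9–10 N on the stop. I'll ease off a hair and hold.

Request:
jog_arm(travel=[[-0.0002, 0, 0], [-0.0002, 0, 0], [-0.0002, 0, 0], [-0.0002, 0, 0], [-0.0002, 0, 0], [-0.0002, 0, 0]], yaw=[0, 0, 0, 0, 0, 0])

```text
time_s: 20.35
tool_pos: [488.4, 252.7, 4.1]
eef_rot: [[-0.046, 0.999, -0.002], [0.999, 0.046, -0.003], [-0.003, -0.002, -1.0]]
force: [1.8, -14.5, 4.1]
opening: 0.701
grip_force: 6.4
```

Request:
jog_arm(travel=[[0, 0, 0], [0, 0, 0], [0, 0, 0], [0, 0, 0], [0, 0, 0], [0, 0, 0], [0, 0, 0]], yaw=[0, 0, 0, 0, 0, 0, 0])

```text
time_s: 21.05
tool_pos: [488.4, 252.7, 4.1]
eef_rot: [[-0.046, 0.999, -0.002], [0.999, 0.046, -0.003], [-0.003, -0.002, -1.0]]
force: [1.5, -14.4, 4.0]
opening: 0.705
grip_force: 6.4
```

```bash
python3 -c "
from h import *
o=arm.get_obs();print(o['force'],o['tool_pos'],o['grip_force'])"
```

```text
[  1.50916649 -14.40086835   4.02319461] [488.35877828 252.68246376   4.11270422] 6.442485004663467
```

Pressed for over 1.2 s at about 8 N on the stop. Backing straight out, then up.

Request:
jog_arm(travel=[[-0.001, 0, 0], [-0.002, 0, 0], [-0.004, 0, 0], [-0.008, 0, 0], [-0.015, 0, 0], [-0.025, 0, 0], [-0.035, 0, 0], [-0.045, 0, 0], [-0.05, 0, 0], [-0.05, 0, -0.02], [-0.05, 0, -0.06], [-0.05, 0, -0.1], [-0.05, 0, -0.14], [-0.03, 0, -0.17], [0.0, 0, -0.19], [0.0, 0, -0.2], [0.0, 0, -0.2], [0, 0, -0.2]], yaw=[0, 0, 0, 0, 0, 0, 0, 0, 0, 0, 0, 0, 0, 0, 0, 0, 0, 0])

```text
time_s: 22.85
tool_pos: [488.5, 253.8, 203.4]
eef_rot: [[-0.046, 0.999, -0.001], [0.999, 0.046, -0.001], [-0.001, -0.001, -1.0]]
force: [-0.2, -0.2, -1.1]
opening: 0.699
grip_force: 0.0
```

```bash
python3 -c "
from see import *
see('pics/w6.png')"
```

```text
t 22.85 tcp [488.5 253.8 203.4] head 92.63 F [-0.2 -0.2 -1.1] saucer [469.8 303.8] r 69.6 n 29 in tool [ 50.8 -16.3] in dock [np.float64(-9.1), np.float64(16.9)]
```

View pics/w6.png

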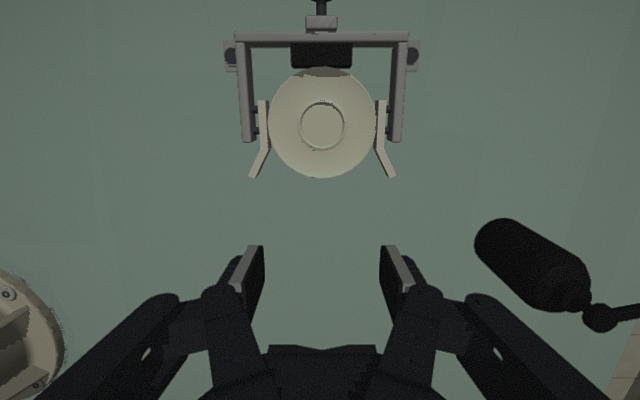

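The picture shows the saucer lying between the cheeks at (321,123), against the black pad. It is centred between the rails (columns 237 and 405), the robot is clear, and the obstacles are untouched. Handing in.

```bash
python3 -c "
from bench import arm
print(arm.close_job())"
```

```text
the job is handed in; nothing more can be done
None
```

The job is handed in, though no verdict came back: the saucer is parked between the bracket's cheeks, held about 1.3 s at roughly 8 N on the stop (a brief peak near 10 N), then released and left there with the robot clear.

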